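# Angle a frame rail past the post into the jig's bay

## Robot

A 6-joint arm with a two-finger parallel gripper is mounted at the origin on the work surface. World frame = base frame: x ahead of the robot, y to its left, z up, the work surface at z = 0. Lengths are in mm, angles in degrees, forces in N, time in s.
With the tool pointing down it reaches from about 350 to 775 mm from the base axis. Payload 7.3 kg.
Tool frame: the origin (TCP) lies between the finger pads; the fingertips stand 25 mm ahead of it and the grasp point (between the pads) lies 6 mm ahead of it; z points along the fingers, y is the line along which they close (so a half turn about z gives the same grasp; the last joint's range is limited). The gripper opens to 92 mm and grips with 3 to 60 N. Pads are 19 mm wide; open, the fingers measure 130 mm over their backs; the gripper's body (75 mm by 190 mm) begins 47 mm behind the grasp point.
Start: joints at [-76.547, 19.595, 87.324, -0, 73.075, -8.365], TCP at [195.147, -487.405, 213.841] pointing down, gripper open.
Joint ranges: [-145.02, 145.02], [-44.19, 115.74], [2.07, 154.8], [-57.11, 237.11], [16.16, 152.29], [-177.93, 177.93]. Speed limits (degrees/s): [147.25, 147.25, 180, 180, 180, 180].

## Interface

Orientations are given as [roll, pitch, yaw] about the fixed x, y, z axes, in that order (R = Rz(yaw) Ry(pitch) Rx(roll)).
In Python, from bench import manip, viewer gives the robot as it stands.
- The arm moves only by the tool apply_moves, never from a script. Its argument "increments" is one flat list of numbers, 5 for each row, row after row: the shift along the tool's x, y, z in m, then the turn about the tool's z in degrees, then the opening, from -1 (shut) to 1 (fully open). In form: [tx, ty, tz, roll, claw, tx, ty, tz, roll, claw, ...]. A call has 1 to 12 rows; each row is the pose to reach, as a shift and turn from the pose commanded when the call began, along the tool's axes at that moment; what a row does not reach only later rows make up. A row lasts 1/12 s, in which the tool goes at most 41.7 mm and 7.16 degrees, less where a joint would pass 70% of its speed; a pose out of reach is approached as far as the arm can. A call with a gripper value outside its range is refused whole. The fingers move at their own pace and stop on an object; the grip force is fixed at half the most. Time passes only in rows, so rows that repeat a pose let the fingers close. It gives the time, the measured TCP pose, the force, the opening and the grip force at its end, in the units of the state.
- manip.sense(): the state, without advancing time (a new reading comes with each control period).
- viewer.capture(name): name is "scene" or "top" or "wrist"; returns a dict with "frame" (384x512x3 uint8, blue, green, red), "depth" (384x512 float32, mm along the optical axis (not along the pixel's ray), 0 where there is no reading), "fx", "fy", "cx", "cy" (pixels), "k1" (the pictures are not rectified: a ray, as slopes to the right and down, at radius r is drawn at 1 + k1 r^2 times it, then the intrinsics apply), "rvec" (rotation vector, rad) and "tvec" (3), from world to camera coordinates, as OpenCV has them. Camera axes: x right, y down, z forward; pixel columns grow to the right and rows downward; lengths in mm; the calibration is good to about 2 mm. A picture is of the moment at which its call begins.
- manip.finish_job(): hands the job in; it is judged then, once.
The state is a dict: "time": time; "qpos": joint angles; "qd": joint speeds; "joint_efforts": joint torques, N m; "tcp_pos": TCP position; "tcp_rot": TCP orientation; "wrist_force": force on the tool from outside, world axes, zero at the start; "ft_torque": the same for the moment, N m; "width": opening from 0.0 (shut) to 1.0 (fully open); "gripper_force": force on a finger pad.
Only numpy, scipy, OpenCV 4.12 (cv2) and the standard library are available. Lean on these libraries where they do the work, as an engineer would, in place of code of your own. Each camera call takes 0.05 s, during which the arm holds its last target. There are 200 camera calls.

## Task

Push the loose aluminium rail across the bench into the bay formed by the three orange fences: nose one end in past the steel post, then push the other end round until the whole rail lies inside, flush along the back fence. Slide it on the bench by pushing with the fingers only, never lifting or tipping it, and leave the servos, the carton and the orange bracket where they are.

Things in the scene. Friction and masses are not known exactly. Their poses are not given: they have to be found in the camera images.
- rail: Loose silver slotted aluminium profile, 240 long, 30 wide, 30 high (mm), about 0.22 kg (varies by a fifth), uniform, ordinary friction. Origin: centre of its underside; y axis along its length, z up. It starts on the robot's side of the bay, roughly parallel to the back fence, its +y end to the robot's left.
- rail_left (a point): Centre of the rail's +y end face (robot's left at the start), 120 mm from the rail's middle and 15 mm above its underside.
- rail_right (a point): Centre of the rail's -y end face, the opposite end.
- jig: The bay: three fixed orange fences, 30 mm high, 16 thick. Origin on the bench at the middle of the back fence's inner face; x points out through the back fence, away from the robot; y along it, to the robot's left. Side fences' inner faces at y = +155 and -155 mm, from x = 0 to x = -95 mm; open towards the robot. Floor is the bench (thin grey mark, no step). Place and yaw (a few degrees) vary.
- post: Fixed upright steel post, yellow cap, 24 mm diameter, 60 high, in the bay's mouth; origin at its foot. In the jig's frame x = -80 mm and y about +78 or -78 mm (+-6; side varies; a flush black plug marks the other side). Clear gap to the farther side fence 221 mm, less than the rail's length: the end nearer the post must go in first, angled, and pass behind it (68 mm clear to the back fence).
- servo_a: Bystander: black servo motor 25 x 45 x 35 mm high, a round silver horn on top; origin at the centre of its underside. Not to be moved.
- servo_b: Bystander: a second such servo motor. Not to be moved.
- carton: Bystander: white and black carton 50 x 50 x 60 mm high; origin at the centre of its underside. Not to be moved.
- bracket: Bystander: orange printed L-bracket 50 x 50 x 44 mm high; origin at the centre of its underside. Not to be moved.
Not all that is in view belongs to the job. Several things have the shape of the rail; the one meant has the colours described above.

How it is judged:
By the outcome, as a careful person would: the job done as asked, in the order asked, and still so for the second after the job is handed in, with the robot touching nothing.
It also fails if it takes over 72 s, if anything falls off the work surface, if the arm or the gripper's body presses on something with over 40 N, if the wrist force passes 120 N, or if a joint passes its speed limit or range.

## Working session

There is one attempt and no reset: what is moved stays moved. The work goes in short steps, Python scripts to look and compute and a tool call to move; the robot and the scene stay as the last step left them, time stands still between calls to the robot, and variables do not carry over. Pictures are saved under pics/ and viewed, at most 10 in all, crops included, and the job is handed in when it is done.

Besides the shell and the picture viewer there is one more tool, called as name(argument=value, ...) on one line, values as JSON. apply_moves: Moves the arm, as the interface text tells. Its arguments: {"type":"object","properties":{"increments":{"type":"array","items":{"type":"number"}}},"required":["increments"]}

```bash
mkdir -p pics; cat > h.py <<'E'
import numpy as np, cv2
from bench import manip, viewer
def ray(c,uv):
    uv=np.atleast_2d(np.array(uv,float))
    d=np.stack([(uv[:,0]-c['cx'])/c['fx'],(uv[:,1]-c['cy'])/c['fy']],1)
    u=d.copy()
    for _ in range(10):
        u=d/(1+c['k1']*(u**2).sum(1,keepdims=True))
    return u
def plane(c,uv,z):
    u=ray(c,uv); R=cv2.Rodrigues(np.array(c['rvec'],float))[0]; t=np.array(c['tvec'],float).ravel()
    o=-R.T@t; d=np.c_[u,np.ones(len(u))]@R
    return o+d*((z-o[2])/d[:,2])[:,None]
def world(c):
    h,w=c['depth'].shape; g=np.stack(np.meshgrid(np.arange(w),np.arange(h)),-1).reshape(-1,2)
    u=ray(c,g); R=cv2.Rodrigues(np.array(c['rvec'],float))[0]; t=np.array(c['tvec'],float).ravel()
    p=np.c_[u,np.ones(len(u))]*c['depth'].reshape(-1,1)
    return ((p-t)@R).reshape(h,w,3)
E
python3 - <<'E'
from h import *
s=manip.sense(); print(s)
for n in ('top','scene'):
    c=viewer.capture(n); np.save(f'{n}.npy',c,allow_pickle=True)
    cv2.imwrite(f'pics/{n}0.png',cv2.resize(c['frame'],(800,600),interpolation=cv2.INTER_CUBIC))
    R=cv2.Rodrigues(np.array(c['rvec'],float))[0]; print(n,-R.T@np.array(c['tvec']).ravel(),c['fx'],c['k1'])
E
```

```text
{'time': 0.0, 'qpos': array([-7.65468421e+01,  1.96362632e+01,  8.73772635e+01, -4.19296262e-04,
        7.30751521e+01, -8.36526465e+00]), 'qd': array([-0.02809256, -0.04236739,  0.04783242, -0.05010975,  0.04105101,
       -0.02487936]), 'joint_efforts': array([-8.32124351e-05, -4.31241202e+01, -2.44217813e+01,  7.14426208e-02,
        5.58364042e-02, -1.54662716e-04]), 'tcp_pos': array([ 195.04139029, -486.9619618 ,  213.14635319]), 'tcp_rot': array([-1.79912206e+02, -1.25045906e-02,  2.18185353e+01]), 'wrist_force': array([ 0.07320326, -0.35075269,  0.9515745 ]), 'ft_torque': array([-0.00183463,  0.03440727,  0.01784181]), 'gripper_force': 0.0, 'width': 1.0003156850035546}
top [ 258.78645189    6.46734766 1036.34129328] 383.9325515035446 -0.020897921496334106
scene [1216.33086773  109.02423946  487.61563069] 368.80934810264756 -0.11783405640948083
```

View pics/top0.png

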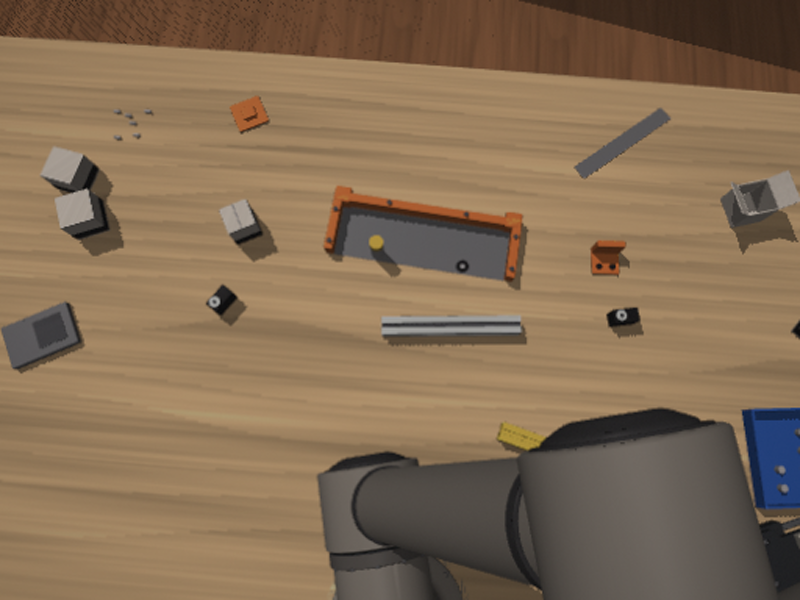

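View pics/scene0.png

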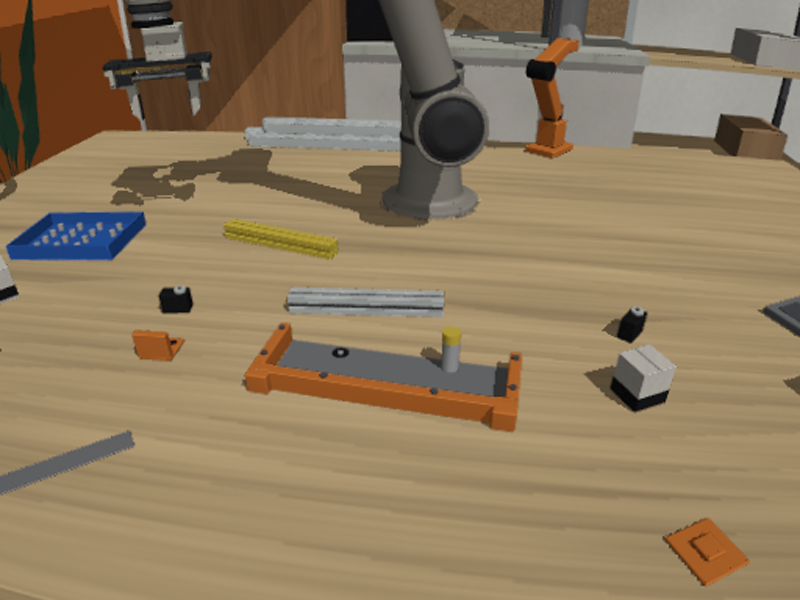

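The top view (800-px scale) shows the silver rail at (452,327), the bay centred on (425,235) and the yellow-capped post on the left at (376,242), with the plug at (462,266). The servos are at (222,300) and (623,317), the carton at (240,221) and the bracket at (607,258).
Things that could be taken for the rail are the silver profile at top (452,327), the yellow profile (520,437), the dark flat bar (622,143), and the pale profiles behind the robot at scene (320,133). By the description I choose the silver one at (452,327), and I'll check it in a close crop.

```bash
python3 - <<'E'
from h import *
c=np.load('top.npy',allow_pickle=True).item(); f=c['frame']; W=world(c)
cv2.imwrite('pics/crop0.png',cv2.resize(f[100:240,190:360],(729,600),interpolation=cv2.INTER_CUBIC))
hsv=cv2.cvtColor(f,cv2.COLOR_BGR2HSV)
def comps(m,z,name,amin=25):
    n,l,st,ce=cv2.connectedComponentsWithStats(m.astype(np.uint8))
    for i in range(1,n):
        if st[i,4]<amin: continue
        pts=np.argwhere(l==i)[:,::-1]; P=plane(c,pts,z)[:,:2].astype(np.float32)
        r=cv2.minAreaRect(P); print(name,ce[i].round(),st[i,4],'rect',np.round(r[0],1),np.round(r[1],1),round(r[2],1),'z',np.round(np.percentile(W[l==i][:,2],[10,50,95])))
print(W[190:220:5,285,2])
H,S,V=[hsv[...,i].astype(int) for i in range(3)]
roi=np.zeros(H.shape,bool); roi[50:250,100:450]=1
comps((H<14)&(S>150)&(V>90)&roi,30,'orange')
comps((H>18)&(H<30)&(S>170)&(V>100)&roi,60,'yellow')
comps((W[...,2]>24)&(W[...,2]<36)&(S<70)&roi,30,'rail(depth)')
comps((S<45)&(V>70)&roi,30,'rail(col)')
comps((V<45)&roi&(W[...,2]>20),35,'black')
comps((S<50)&(W[...,2]>50)&roi,60,'carton')
comps((W[...,2]>15)&roi,35,'tall')
E
```

```text
[-0.5175276  -1.46098376  2.12223081 32.36101947 30.51375239  0.662197  ]
orange [159.  72.] 334 rect [844.7 351. ] [57.  57.2] 28.1 z [ 3.  6. 12.]
orange [283. 139.] 870 rect [639.1   6.4] [340.8 120.4] 85.0 z [27. 30. 33.]
orange [212. 146.] 124 rect [628.4 170.1] [15.4 71.4] 85.0 z [26. 30. 33.]
orange [387. 165.] 266 rect [ 616.6 -321.3] [62.6 58.7] 0.4 z [ 4.  7. 45.]
rail(depth) [158. 150.] 34 rect [606.3 318.3] [ 6.4 47.8] 29.0 z [25. 30. 35.]
rail(depth) [143. 190.] 91 rect [485.8 346.8] [28.2 39.6] 52.9 z [28. 33. 36.]
rail(depth) [400. 202.] 102 rect [ 511.1 -351.8] [25.1 47.8] 11.7 z [31. 34. 35.]
rail(depth) [289. 208.] 982 rect [471.  -52.8] [ 31.  237.7] 5.3 z [26. 29. 33.]
rail(col) [398.  91.] 625 rect [ 843.3 -350. ] [ 27.7 212.3] 40.1 z [-0.  2.  6.]
rail(col) [152. 138.] 312 rect [638.6 340.9] [51.2 50.9] 28.2 z [58. 60. 63.]
rail(col) [273. 157.] 2608 rect [610.7   1.5] [286.5  81.4] 85.5 z [-2.  1.  4.]
rail(col) [137. 193.] 48 rect [479.5 357.9] [18.1 18.9] 52.7 z [35. 39. 42.]
rail(col) [397. 201.] 39 rect [ 513.3 -344.1] [16.6 16.8] 4.6 z [36. 39. 43.]
rail(c
[... 194 characters left out ...]
28.8 40.9] 55.8 z [26. 34. 37.]
black [400. 203.] 120 rect [ 508.  -348.6] [25.6 48.7] 13.4 z [24. 34. 37.]
carton [152. 139.] 343 rect [625.3 329.5] [54.7 49.8] 28.5 z [57. 60. 63.]
tall [272. 140.] 1357 rect [633.5   7.8] [339.6 125.5] 85.3 z [22. 29. 33.]
tall [154. 141.] 471 rect [628.4 332. ] [72.7 57. ] 28.5 z [29. 59. 63.]
tall [240. 157.] 107 rect [601.5  89.2] [40.5 22. ] 5.5 z [28. 59. 63.]
tall [389. 157.] 149 rect [ 634.  -322.1] [20.4 58.9] 4.7 z [20. 41. 46.]
tall [141. 192.] 192 rect [482.7 344.1] [32.1 44.6] 52.9 z [22. 34. 40.]
tall [399. 202.] 190 rect [ 508.7 -348.6] [27.7 51.6] 11.0 z [24. 35. 40.]
tall [289. 208.] 1023 rect [469.  -52.6] [ 32.4 236.6] 5.6 z [26. 29. 33.]
```

View pics/crop0.png

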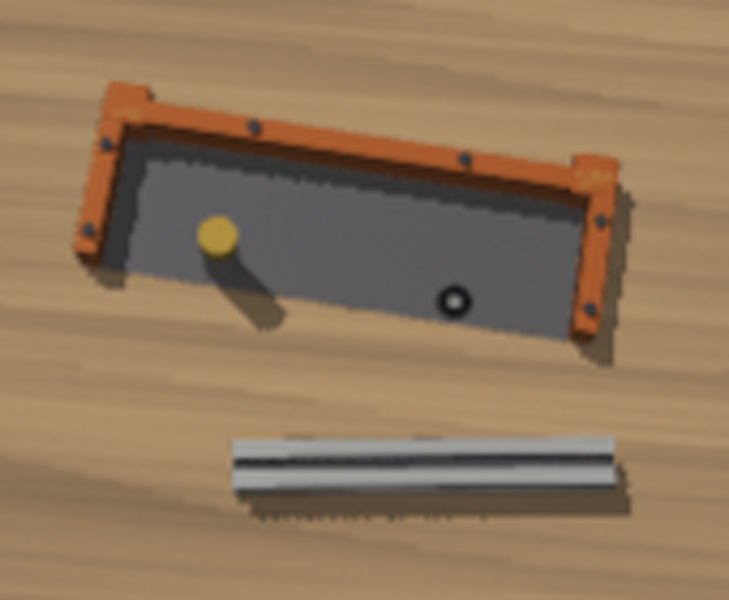

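The crop shows the silver slotted rail at (423,463), with the orange bay above it and the yellow post cap at (217,236). The rail measures 31 x 238 mm at z≈30, so the choice is right. From the rectangle fit the jig origin is about (674, 3) with a yaw of -5°. That puts the post at (601, 88), which matches the depth blob at (601, 89). I'll move behind the rail's left end with the fingers shut.

apply_moves(increments=[0.03,-0.03,0.01,7,-1,0.06,-0.06,0.02,14,-1,0.09,-0.09,0.03,21,-1,0.118,-0.118,0.04,28,-1,0.147,-0.146,0.05,32,-1,0.176,-0.175,0.06,32,-1,0.205,-0.204,0.07,32,-1,0.234,-0.232,0.08,32,-1,0.263,-0.261,0.09,32,-1,0.292,-0.29,0.09,32,-1,0.32,-0.318,0.09,32,-1,0.348,-0.346,0.09,32,-1])

```text
time: 1.1
tcp_pos: [388.1, -38.3, 123.5]
tcp_rot: [180.0, 0.0, -10.2]
wrist_force: [1.6, -0.3, 0.5]
width: 0.172
gripper_force: 0.0
```

```bash
cat >> h.py <<'E'
J0=np.array([673.8,3.4]); JY=np.radians(-5.0)
RJ=np.array([[np.cos(JY),-np.sin(JY)],[np.sin(JY),np.cos(JY)]])
toj=lambda p:(np.asarray(p)-J0)@RJ
tow=lambda p:J0+RJ@np.asarray(p,float)
def rail(name='top',wr=((380,720),(-330,200))):
    c=viewer.capture(name); W=world(c); f=c['frame']; S=cv2.cvtColor(f,cv2.COLOR_BGR2HSV)[...,1]
    m=(W[...,2]>22)&(W[...,2]<37)&(S<85)&(W[...,0]>wr[0][0])&(W[...,0]<wr[0][1])&(W[...,1]>wr[1][0])&(W[...,1]<wr[1][1])
    m=cv2.morphologyEx(m.astype(np.uint8),cv2.MORPH_CLOSE,np.ones((3,3)))
    n,l,st,ce=cv2.connectedComponentsWithStats(m)
    i=1+np.argmax(st[1:,4]); pts=np.argwhere(l==i)[:,::-1]
    P=plane(c,pts,30)[:,:2].astype(np.float32); r=cv2.minAreaRect(P)
    b=cv2.boxPoints(r); e=b[1]-b[0],b[2]-b[1]; k=np.argmax([np.linalg.norm(v) for v in e]); u=e[k]/np.linalg.norm(e[k]); u=u*np.sign(u[1]) if abs(u[1])>.2 else u*np.sign(u[0])
    C=np.array(r[0]); uj=u@RJ; Cj=toj(C)
    print(name,'area',st[i,4],'size',np.round(r[1]),'Cw',C.round(1),'Cj',Cj.round(1),'theta',np.degrees(np.arctan2(uj[0],uj[1])).round(1),'Lj',(Cj+120*uj).round(),'Rj',(Cj-120*uj).round())
    return c,Cj,uj
def st():
    s=manip.sense(); print('t',round(s['time'],2),'tcp',s['tcp_pos'].round(1),'jig',toj(s['tcp_pos'][:2]).round(1),'yaw',s['tcp_rot'][2].round(1),'F',s['wrist_force'].round(1),'w',round(s['width'],2),'q6',s['qpos'][5].round())
    return s
def go(*wps):
    "waypoints (xj,yj,z,yaw_jig): print tx,ty,tz(mm),roll from the present pose"
    s=st(); a=np.radians(s['tcp_rot'][2]); p=s['tcp_pos']
    for x,y,z,w in wps:
        d=tow((x,y))-p[:2]
        print((x,y,z,w),'->',np.round([d[0]*np.cos(a)+d[1]*np.sin(a), d[0]*np.sin(a)-d[1]*np.cos(a), p[2]-z],1),'roll',round(s['tcp_rot'][2]-(w-5),1))
E
python3 - <<'E'
from h import *
c,C,u=rail(); n=np.array([u[1],-u[0]])
k=C+100*u-n*35
a=C+100*u-n*27
print(k,a)
go((*k,36,-8),(*a,36,-8))
E
```

```text
top area 16 size [ 9. 19.] Cw [590.3  87.1] Cj [-90.5  76.1] theta -9.7 Lj [-111.  194.] Rj [-70. -42.]
[-141.74566184  168.7800161 ] [-133.85910922  170.12250972]
t 1.15 tcp [390.3 -31.9 123.8] jig [-279.3  -59.8] yaw -9.9 F [-0.2  1.6  0. ] w 0.14 q6 84.0
(np.float64(-141.74566184449066), np.float64(168.78001609531634), 36, -8) -> [ 117.7 -239.5   87.8] roll 3.1
(np.float64(-133.85910922419671), np.float64(170.1225097192445), 36, -8) -> [ 125.4 -241.5   87.8] roll 3.1
```

apply_moves(increments=[0.006,-0.03,0.0,0,-1,0.013,-0.058,0.02,0,-1,0.02,-0.086,0.045,0,-1,0.02,-0.086,0.07,0,-1,0.02,-0.086,0.088,0,-1,0.02,-0.086,0.088,0,-1])

```text
time: 1.65
tcp_pos: [420.4, 41.4, 32.8]
tcp_rot: [180.0, 0.4, -10.1]
wrist_force: [-1.3, -0.1, 0.5]
width: 0.005
gripper_force: 0.0
```

```bash
python3 - <<'E'
from h import *
st(); c,C,u=rail('scene')
cv2.imwrite('pics/s1.png',c['frame'])
rail('top')
rail('wrist')
E
```

```text
t 1.65 tcp [420.4  41.4  32.8] jig [-255.7   15.8] yaw -10.1 F [-1.3 -0.1  0.5] w 0.01 q6 95.0
scene area 867 size [ 41. 238.] Cw [480.7 -53. ] Cj [-187.5  -73. ] theta -10.2 Lj [-209.   45.] Rj [-166. -191.]
top area 515 size [ 30. 125.] Cw [ 476.5 -108.9] Cj [-186.8 -129. ] theta -9.6 Lj [-207.  -11.] Rj [-167. -247.]
wrist area 15386 size [ 31. 196.] Cw [471.8 -30.2] Cj [-198.4  -51.1] theta -10.1 Lj [-219.   67.] Rj [-177. -169.]
```

View pics/s1.png

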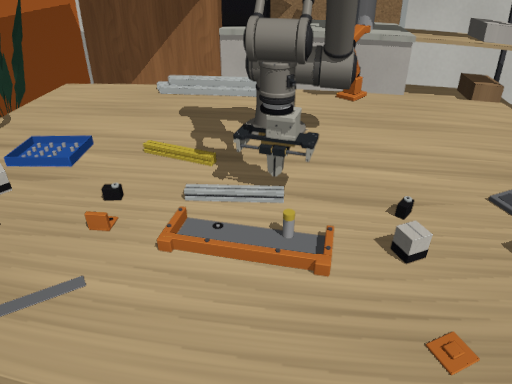

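The scene view has the rail at (234,193) with its left end in front of the shut fingers at (276,165). Nothing hides it from that camera. I'll push the left end forward along an arc.

apply_moves(increments=[0.008,-0.002,0,0,-1,0.015,-0.006,0,0,-1,0.024,-0.009,0,2,-1,0.033,-0.013,0,4,-1,0.041,-0.015,0,6,-1,0.05,-0.017,0,8,-1,0.06,-0.019,0,10,-1,0.07,-0.02,0,13,-1,0.08,-0.02,0,16,-1,0.09,-0.019,0,19,-1,0.1,-0.018,0,22,-1,0.11,-0.016,0,25,-1])

```text
time: 2.8
tcp_pos: [536.1, 36.9, 36.9]
tcp_rot: [-179.9, -0.1, -35.4]
wrist_force: [-0.4, -0.2, -0.6]
width: 0.009
gripper_force: 0.0
```

```bash
sed -i 's/    P=plane(c,pts,30).*/    P=W[l==i][:,:2].astype(np.float32); r=cv2.minAreaRect(P)/' h.py; python3 - <<'E'
from h import *
st(); rail('scene'); rail('wrist')
E
```

```text
t 2.8 tcp [536.1  36.9  36.9] jig [-140.1   21.3] yaw -35.4 F [-0.4 -0.2 -0.6] w 0.01 q6 121.0
scene area 644 size [779. 181.] Cw [842.6 -30.2] Cj [171.1 -18.7] theta 76.8 Lj [288.   9.] Rj [ 54. -46.]
wrist area 7109 size [199.  87.] Cw [501.  -58.6] Cj [-166.8  -76.9] theta 31.0 Lj [-105.   26.] Rj [-229. -180.]
```

```bash
sed -i 's/MORPH_CLOSE,np.ones((3,3))/MORPH_OPEN,np.ones((2,2))/; s/W\[\.\.\.,2\]>22)/W[...,2]>24)/; s/<37)/<34)/' h.py; python3 - <<'E'
from h import *
st(); rail('scene'); rail('wrist'); rail('top')
E
```

```text
t 2.9 tcp [536.8  36.4  36.9] jig [-139.3   20.9] yaw -35.3 F [ 0.1  0.5 -0.3] w -0.0 q6 121.0
scene area 570 size [774. 178.] Cw [844.9 -31.1] Cj [173.5 -19.4] theta 77.3 Lj [291.   7.] Rj [ 56. -46.]
wrist area 6875 size [199.  99.] Cw [494.2 -53.9] Cj [-173.9  -72.8] theta 31.2 Lj [-112.   30.] Rj [-236. -175.]
top area 634 size [116. 302.] Cw [410.7 -49.1] Cj [-257.5  -75.2] theta -53.9 Lj [-354.   -4.] Rj [-161. -146.]
```

```bash
python3 - <<'E'
s=open('h.py').read()
s=s.replace("    m=cv2.morph","    m0=m; m=cv2.morph").replace("P=W[l==i][:,:2]","P=W[(l==i)&m0][:,:2]")
open('h.py','w').write(s)
from h import *
st(); c,*_=rail('scene'); rail('wrist'); c2,*_=rail('top')
cv2.imwrite('pics/s2.png',np.hstack([c['frame'][130:290,100:400],c2['frame'][80:240,150:400]]))
E
```

```text
t 3.05 tcp [534.   37.1  36.1] jig [-142.3   21.4] yaw -35.1 F [ 0.7 -0.8 -0.3] w 0.01 q6 121.0
scene area 584 size [ 30. 179.] Cw [478.  -80.9] Cj [-187.7 -101.1] theta -10.4 Lj [-209.   17.] Rj [-166. -219.]
wrist area 7000 size [ 32. 119.] Cw [475.6 -76.6] Cj [-190.5  -97. ] theta -10.2 Lj [-212.   21.] Rj [-169. -215.]
top area 635 size [ 29. 160.] Cw [473.7 -91.4] Cj [-191.1 -111.9] theta -10.2 Lj [-212.    6.] Rj [-170. -230.]
```

View pics/s2.png

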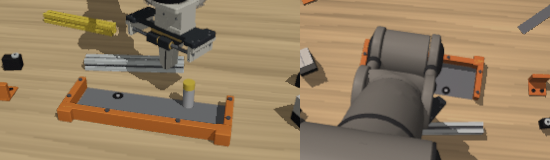

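The picture shows the rail apparently unmoved while the fingers stand near (170,70) of the left crop. I'll project the fingertip into the views before doing anything else.

```bash
python3 - <<'E'
from h import *
s=st(); p=s['tcp_pos']
c=viewer.capture('scene'); W=world(c)
def proj(q):
    R=cv2.Rodrigues(np.array(c['rvec'],float))[0]; x=R@q+np.ravel(c['tvec']); u=x[:2]/x[2]; u=u*(1+c['k1']*(u@u)); return (u*[c['fx'],c['fy']]+[c['cx'],c['cy']]).round()
print('tip px',proj(p-[0,0,25]),'tcp',proj(p), 'rail L',proj(np.array([459,66.7,30])))
im=cv2.resize(c['frame'][150:270,190:350],(800,600),interpolation=cv2.INTER_CUBIC); cv2.imwrite('pics/s3.png',im)
m=(np.linalg.norm(W[...,:2]-p[:2],axis=-1)<40)&(W[...,2]<110)&(W[...,2]>3)
print(np.c_[W[m][::8].round()][:40])
E
```

```text
t 3.2 tcp [533.7  37.2  36. ] jig [-142.5   21.5] yaw -35.1 F [-0.5 -0.1  0.4] w 0.0 q6 121.0
tip px [268. 211.] tcp [268. 202.] rail L [284. 188.]
[[540.  68. 110.]
 [539.  26.  98.]
 [553.  44. 106.]
 [535.  23.  91.]
 [551.  44. 102.]
 [533.  16.  87.]
 [544.  35.  95.]
 [543.  52.  95.]
 [541.  26.  90.]
 [550.  44.  97.]
 [533.  16.  82.]
 [546.  35.  91.]
 [545.  52.  92.]
 [539.  26.  84.]
 [549.  44.  91.]
 [535.  19.  78.]
 [550.  38.  88.]
 [541.  54.  85.]
 [541.  30.  80.]
 [549.  48.  87.]
 [539.  24.  76.]
 [551.  42.  85.]
 [536.  21.  71.]
 [548.  40.  80.]
 [537.  56.  75.]
 [546.  35.  76.]
 [542.  52.  75.]
 [539.  30.  69.]
 [548.  49.  76.]
 [539.  26.  66.]
 [552.  45.  76.]
 [536.  21.  61.]
 [549.  40.  71.]
 [535.  56.  64.]
 [549.  38.  68.]
 [537.  54.  62.]
 [548.  38.  65.]
 [538.  24.  55.]
 [552.  43.  65.]
 [544.  35.  57.]]
```

View pics/s3.png

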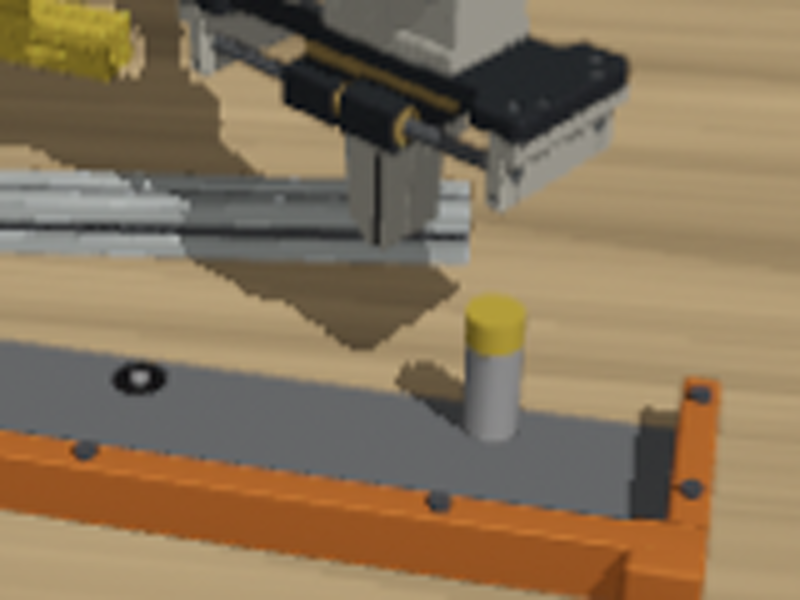

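The fingertip appears at about pixel (266,199), while the projection predicted (268,211). So the tips are higher than the stated 25 mm ahead of the TCP would put them, and they passed over the rail without touching it. I'll measure their real height.

```bash
python3 - <<'E'
from h import *
s=st(); p=s['tcp_pos']
for n in ('scene','wrist'):
    c=viewer.capture(n); W=world(c); H=cv2.cvtColor(c['frame'],cv2.COLOR_BGR2HSV)
    m=(np.linalg.norm(W[...,:2]-p[:2],axis=-1)<30)&(W[...,2]>5)&(W[...,2]<150)
    z=W[m][:,2]; print(n,m.sum(),np.percentile(z,[0,2,5,20,50]) if m.sum() else '')
    k=m&(W[...,2]<np.percentile(z,5)+8) if m.sum() else m
    print(np.round(W[k].min(0)),np.round(W[k].max(0)),np.argwhere(k)[:,::-1].min(0),np.argwhere(k)[:,::-1].max(0))
E
```

```text
t 3.25 tcp [533.8  37.2  36. ] jig [-142.4   21.5] yaw -35.1 F [ 0.8 -0.2  0.1] w 0.0 q6 121.0
scene 440 [48.09426679 51.84125732 56.94989234 68.58019221 86.10639021]
[531.  18.  48.] [552.  56.  65.] [260 190] [277 199]
wrist 5541 [ 48.15585392  57.10141203  72.78904268 136.73096469 138.02548765]
[538.  24.  48.] [548.  39.  81.] [240 216] [271 242]
```

Both views put the fingertips at z≈48 with the TCP reading 36, so the real tips are about 12 mm behind the TCP point, while the xy position agrees. I'll go back behind the rail, lower the tool in part and check.

apply_moves(increments=[-0.025,0.016,0,-6,-1,-0.05,0.032,0,-12,-1,-0.075,0.048,0,-18,-1,-0.097,0.064,0,-25,-1,-0.097,0.064,0.008,-25,-1,-0.097,0.064,0.016,-25,-1,-0.097,0.064,0.024,-25,-1,-0.097,0.064,0.028,-25,-1,-0.097,0.064,0.028,-25,-1,-0.097,0.064,0.028,-25,-1])

```text
time: 4.18
tcp_pos: [418.4, 40.5, 7.3]
tcp_rot: [180.0, 0.0, -10.2]
wrist_force: [-0.8, -0.1, 1.0]
width: 0.004
gripper_force: 0.0
```

```bash
python3 - <<'E'
from h import *
s=st(); p=s['tcp_pos']
c=viewer.capture('wrist'); W=world(c)
m=(np.linalg.norm(W[...,:2]-p[:2],axis=-1)<30)&(W[...,2]>8)&(W[...,2]<150)
z=W[m][:,2]; print(m.sum(),np.percentile(z,[0,2,5,20,50]))
c,C,u=rail('wrist'); rail('scene')
cv2.imwrite('pics/w4.png',c['frame'])
E
```

```text
t 4.18 tcp [418.4  40.5   7.3] jig [-257.7   14.7] yaw -10.2 F [-0.8 -0.1  1. ] w 0.0 q6 95.0
14055 [ 19.3023602   44.65012521 102.24754104 109.49462432 125.63549767]
wrist area 18627 size [ 30. 175.] Cw [470.2 -20. ] Cj [-200.8  -41. ] theta -10.3 Lj [-222.   77.] Rj [-179. -159.]
scene area 775 size [ 29. 236.] Cw [475.6 -52.4] Cj [-192.6  -72.8] theta -10.2 Lj [-214.   45.] Rj [-171. -191.]
```

View pics/w4.png

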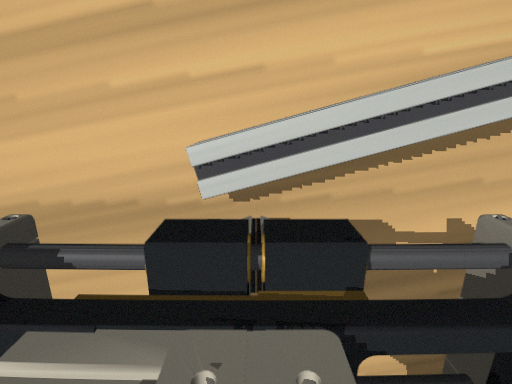

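The wrist view shows the rail ahead of the shut fingers, with its left end corner at (190,147). There was no contact at TCP z=7, so the tips are at about 19 mm. I'll lower another 9 mm and then push.

apply_moves(increments=[0,-0.001,0.005,0,-1,0.005,-0.003,0.009,0,-1,0.014,-0.006,0.009,0,-1,0.022,-0.009,0.009,1,-1,0.03,-0.012,0.009,2,-1,0.038,-0.014,0.009,4,-1,0.046,-0.016,0.009,6,-1,0.054,-0.018,0.009,8,-1])

```text
time: 5.0
tcp_pos: [475.1, 49.0, -1.4]
tcp_rot: [180.0, 0.0, -18.3]
wrist_force: [0.1, 0.1, 0.5]
width: 0.006
gripper_force: 0.3
```

```bash
python3 - <<'E'
from h import *
st(); rail('wrist'); rail('scene')
E
```

```text
t 5.0 tcp [475.1  49.   -1.4] jig [-201.9   28.1] yaw -18.3 F [0.1 0.1 0.5] w 0.01 q6 105.0
wrist area 17226 size [162.  32.] Cw [493.2 -13.8] Cj [-178.4  -32.8] theta 4.1 Lj [-170.   87.] Rj [-187. -153.]
scene area 841 size [236.  47.] Cw [491.3 -52. ] Cj [-176.9  -71.1] theta -0.1 Lj [-177.   49.] Rj [-177. -191.]
```

apply_moves(increments=[0.008,-0.003,0,2,-1,0.017,-0.005,0,5,-1,0.027,-0.007,0,8,-1,0.037,-0.008,0,11,-1,0.047,-0.008,0,14,-1,0.057,-0.007,0,17,-1,0.066,-0.007,0,20,-1,0.075,-0.005,0,22,-1,0.075,-0.005,0,22,-1])

```text
time: 5.85
tcp_pos: [548.4, 29.5, -1.2]
tcp_rot: [-180.0, -0.1, -40.2]
wrist_force: [0.2, 0.4, -0.9]
width: 0.005
gripper_force: 0.0
```

```bash
python3 - <<'E'
from h import *
st(); rail('wrist'); rail('scene'); rail('top')
E
```

```text
t 5.85 tcp [548.4  29.5  -1.2] jig [-127.2   15.1] yaw -40.2 F [ 0.2  0.4 -0.9] w 0.01 q6 125.0
wrist area 16543 size [162.  34.] Cw [534.1 -32.3] Cj [-136.1  -47.7] theta 31.8 Lj [-73.  54.] Rj [-199. -150.]
scene area 874 size [235.  53.] Cw [505.2 -56.8] Cj [-162.7  -74.7] theta 31.6 Lj [-100.   27.] Rj [-226. -177.]
top area 502 size [125.  30.] Cw [ 475.5 -109.5] Cj [-187.7 -129.7] theta 31.8 Lj [-124.  -28.] Rj [-251. -232.]
```

apply_moves(increments=[0.007,-0.002,0,3,-1,0.014,-0.004,0,6,-1,0.021,-0.006,0,8,-1,0.021,-0.006,0,8,-1,0.01,-0.008,0,8,-1,-0.01,-0.008,0,8,-1,-0.03,-0.008,0,8,-1])

```text
time: 6.58
tcp_pos: [527.6, 56.5, -1.4]
tcp_rot: [180.0, 0.0, -48.1]
wrist_force: [0.7, 0.6, 0.1]
width: 0.004
gripper_force: 0.0
```

```bash
cat >> h.py <<'E'
def fit(c_u, end, length):  # rail centre from a visible end
    pass
E
python3 - <<'E'
s=open('h.py').read()
s=s[:s.index('def fit')]
s=s.replace("    return c,Cj,uj\n","    h=max(r[1])/2; print('   from vis. L end: C',(Cj+(h-120)*uj).round(1),' from vis. R end: C',(Cj-(h-120)*uj).round(1))\n    return c,Cj,uj\n",1)
open('h.py','w').write(s)
E
python3 - <<'E'
from h import *
st(); rail('wrist'); rail('top')
go((-280,-165,-1,50),(-255,-208,-1,50))
E
```

```text
t 6.58 tcp [527.6  56.5  -1.4] jig [-150.3   40.1] yaw -48.1 F [0.7 0.6 0.1] w 0.0 q6 136.0
wrist area 20868 size [156.  30.] Cw [548.2 -37.1] Cj [-121.6  -51.3] theta 39.6 Lj [-45.  41.] Rj [-198. -144.]
   from vis. L end: C [-148.2  -83.5]  from vis. R end: C [-94.9 -19. ]
top area 816 size [206.  31.] Cw [505.8 -78.2] Cj [-160.3  -96. ] theta 39.6 Lj [-84.  -4.] Rj [-237. -188.]
   from vis. L end: C [-171.  -108.9]  from vis. R end: C [-149.6  -83. ]
t 6.68 tcp [525.1  58.   -1.6] jig [-152.9   41.4] yaw -48.0 F [ 0.2 -0.2 -0. ] w 0.0 q6 136.0
(-280, -165, -1, 50) -> [ 47.7 237.7  -0.6] roll -93.0
(-255, -208, -1, 50) -> [ 95.3 252.1  -0.6] roll -93.0
```

apply_moves(increments=[0.0,0.034,0,-7,-1,0.007,0.068,0,-14,-1,0.014,0.102,0,-21,-1,0.021,0.136,0,-28,-1,0.028,0.17,0,-35,-1,0.038,0.204,0,-42,-1,0.045,0.23,0,-49,-1,0.05,0.245,0,-56,-1,0.065,0.25,0,-63,-1,0.08,0.25,0,-70,-1,0.092,0.246,0,-77,-1,0.094,0.246,0,-84,-1])

```text
time: 7.68
tcp_pos: [410.4, -179.9, -0.7]
tcp_rot: [179.8, -0.1, 34.0]
wrist_force: [1.2, -0.7, -0.1]
width: 0.009
gripper_force: 0.0
```

```bash
python3 - <<'E'
from h import *
c,C,u=rail('scene'); rail('wrist'); rail('top')
C=np.array([-149,-83.]); u=np.array([.637,.771])
R=C-120*u; w=np.degrees(np.arctan2(u[1],u[0]))
go((*(R-22*u),-1,w),(*(R-9.5*u),-1,w),(*(R+60*u),-1,w))
E
```

```text
scene area 825 size [237.  32.] Cw [520.7 -66.1] Cj [-146.4  -82.6] theta 39.5 Lj [-70.  10.] Rj [-223. -175.]
   from vis. L end: C [-147.3  -83.6]  from vis. R end: C [-145.6  -81.6]
wrist area 11616 size [88. 30.] Cw [ 465.7 -121. ] Cj [-196.4 -142.1] theta 39.6 Lj [-120.  -50.] Rj [-273. -234.]
   from vis. L end: C [-245.  -200.7]  from vis. R end: C [-147.9  -83.5]
top area 357 size [152.  30.] Cw [547.1 -39.3] Cj [-122.5  -53.6] theta 38.2 Lj [-48.  41.] Rj [-197. -148.]
   from vis. L end: C [-149.9  -88.3]  from vis. R end: C [-95.2 -18.9]
t 7.83 tcp [ 408.3 -178.    -1.2] jig [-248.7 -203.9] yaw 33.5 F [0.1 0.  0. ] w 0.0 q6 23.0
(np.float64(-239.454), np.float64(-192.48199999999997), -1, np.float64(50.4364913164709)) -> [14.3 -3.2 -0.2] roll -11.9
(np.float64(-231.4915), np.float64(-182.84449999999998), -1, np.float64(50.4364913164709)) -> [26.5 -5.8 -0.2] roll -11.9
(np.float64(-187.22), np.float64(-129.26), -1, np.float64(50.4364913164709)) -> [ 94.5 -20.1  -0.2] roll -11.9
```

apply_moves(increments=[0.006,-0.002,0,-6,-1,0.014,-0.003,0,-12,-1,0.02,-0.0045,0,-12,-1,0.026,-0.006,0,-12,-1,0.033,-0.007,0,-12,-1,0.04,-0.0085,0,-12,-1,0.047,-0.01,0,-12,-1,0.054,-0.0115,0,-12,-1,0.061,-0.013,0,-12,-1,0.068,-0.0145,0,-12,-1,0.074,-0.0158,0,-12,-1,0.074,-0.0158,0,-12,-1])

```text
time: 8.83
tcp_pos: [462.6, -123.5, -1.2]
tcp_rot: [180.0, -0.0, 45.7]
wrist_force: [0.6, 0.4, 0.1]
width: 0.007
gripper_force: 0.0
```

```bash
python3 - <<'E'
from h import *
st(); rail('scene'); rail('wrist')
E
```

```text
t 8.83 tcp [ 462.6 -123.5   -1.2] jig [-199.4 -144.8] yaw 45.7 F [0.6 0.4 0.1] w 0.01 q6 20.0
scene area 978 size [254.  35.] Cw [549.8 -34.9] Cj [-120.2  -48.9] theta 38.9 Lj [-45.  44.] Rj [-196. -142.]
   from vis. L end: C [-115.9  -43.6]  from vis. R end: C [-124.4  -54.2]
wrist area 13769 size [112.  30.] Cw [508.8 -78.3] Cj [-157.2  -95.7] theta 39.5 Lj [-81.  -3.] Rj [-234. -188.]
   from vis. L end: C [-198.  -145.3]  from vis. R end: C [-116.4  -46.2]
```

apply_moves(increments=[0.007,0,0,0,-1,0.014,0,0,0,-1,0.021,0,0,0,-1,0.028,0,0,0,-1,0.034,0,0,0,-1,0.04,0,0,0,-1,0.046,-0.002,0,-1,-1,0.051,-0.004,0,-1,-1,0.056,-0.006,0,-2,-1,0.061,-0.0075,0,-3,-1,0.066,-0.009,0,-3,-1,0.066,-0.009,0,-3,-1])

```text
time: 9.93
tcp_pos: [501.8, -69.9, -1.1]
tcp_rot: [180.0, -0.0, 48.7]
wrist_force: [0.4, -0.6, -0.0]
width: 0.007
gripper_force: 0.0
```

```bash
python3 - <<'E'
from h import *
st(); c,*_=rail('scene'); rail('wrist'); c2=viewer.capture('top')
cv2.imwrite('pics/s5.png',np.hstack([cv2.resize(c['frame'][140:290,140:350],(420,300)),cv2.resize(c2['frame'][90:240,180:360],(360,300))]))
E
```

```text
t 9.93 tcp [501.8 -69.9  -1.1] jig [-165.  -88.] yaw 48.7 F [ 0.4 -0.6 -0. ] w 0.01 q6 25.0
scene area 1126 size [258.  34.] Cw [584.8  21.2] Cj [-90.2   9.9] theta 36.8 Lj [-18. 106.] Rj [-162.  -86.]
   from vis. L end: C [-84.8  17.1]  from vis. R end: C [-95.6   2.7]
wrist area 13767 size [112.  30.] Cw [546.3 -22.7] Cj [-124.8  -37.1] theta 37.1 Lj [-52.  59.] Rj [-197. -133.]
   from vis. L end: C [-163.4  -88.3]  from vis. R end: C [-86.2  14. ]
```

View pics/s5.png

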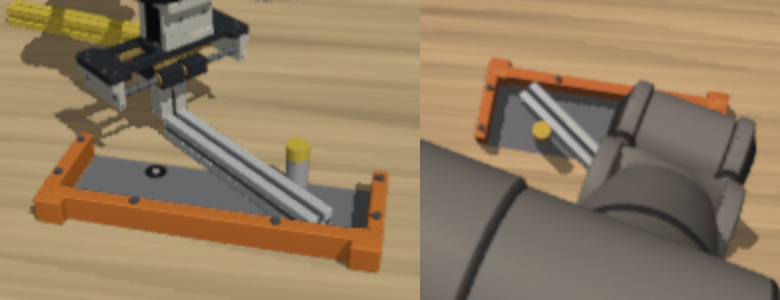

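The picture shows the rail's nose behind the post at (540,128) in the right crop, near the back-left corner, with the fingers at the right end. C is about (-86,14) and θ is 37° in the jig frame, with about 6 mm clear of the post. Next I'll go round to the back face near the right end and swing it in.

apply_moves(increments=[-0.015,-0.002,0,0,-1,-0.03,-0.003,0,0,-1,-0.027,-0.026,0,0,-1,-0.019,-0.048,0,0,-1,0.005,-0.045,0,0,-1,0.029,-0.04,0,0,-1,0.029,-0.032,0,0,-1,0.0285,-0.026,0,-2,-1,0.028,-0.019,0,-4,-1,0.027,-0.0125,0,-7,-1,0.026,-0.006,0,-10,-1,0.025,0,0,-12,-1])

```text
time: 11.08
tcp_pos: [517.6, -52.7, -1.2]
tcp_rot: [-180.0, -0.0, 60.8]
wrist_force: [-0.6, 1.3, 0.4]
width: 0.004
gripper_force: 0.5
```

```bash
python3 - <<'E'
from h import *
st(); rail('scene'); rail('wrist')
go((-120,-86,-1,78),(-92,-95,-1,88))
E
```

```text
t 11.08 tcp [517.6 -52.7  -1.2] jig [-150.7  -69.5] yaw 60.8 F [-0.6  1.3  0.4] w 0.0 q6 15.0
scene area 1207 size [237.  65.] Cw [587.1  27. ] Cj [-88.5  15.9] theta 27.7 Lj [-33. 122.] Rj [-144.  -90.]
   from vis. L end: C [-89.1  14.6]  from vis. R end: C [-87.8  17.2]
wrist area 13780 size [106.  31.] Cw [580.9 -10.4] Cj [-91.3 -21.9] theta 24.7 Lj [-41.  87.] Rj [-142. -131.]
   from vis. L end: C [-119.3  -82.6]  from vis. R end: C [-63.3  38.9]
t 11.18 tcp [518.2 -53.2  -1.2] jig [-150.1  -69.9] yaw 60.6 F [ 0.4 -0.1 -0.9] w 0.0 q6 15.0
(-120, -86, -1, 78) -> [-2.2 34.  -0.2] roll -12.4
(-92, -95, -1, 88) -> [ 1.1 63.2 -0.2] roll -22.4
```

apply_moves(increments=[-0.0005,0.007,0,-3,-1,-0.001,0.014,0,-5,-1,-0.0015,0.021,0,-8,-1,-0.002,0.028,0,-10,-1,-0.002,0.034,0,-12,-1,-0.001,0.04,0,-14,-1,-0.001,0.046,0,-16,-1,-0.001,0.046,0,-16,-1])

```text
time: 11.85
tcp_pos: [557.8, -76.1, -1.2]
tcp_rot: [180.0, 0.0, 76.6]
wrist_force: [0.2, 0.1, -0.5]
width: 0.002
gripper_force: 0.0
```

```bash
python3 - <<'E'
from h import *
st(); c,*_=rail('scene'); rail('wrist'); c2=viewer.capture('top')
cv2.imwrite('pics/s6.png',np.hstack([cv2.resize(c['frame'][140:290,140:350],(420,300)),cv2.resize(c2['frame'][90:240,180:360],(360,300))]))
E
```

```text
t 11.85 tcp [557.8 -76.1  -1.2] jig [-108.6  -89.3] yaw 76.6 F [ 0.2  0.1 -0.5] w 0.0 q6 -2.0
scene area 1239 size [238.  64.] Cw [600.8  18.5] Cj [-74.1   8.7] theta 9.8 Lj [-54. 127.] Rj [ -94. -110.]
   from vis. L end: C [-74.3   7.5]  from vis. R end: C [-73.9   9.9]
wrist area 13810 size [106.  31.] Cw [606.2 -17.5] Cj [-65.5 -26.7] theta 8.8 Lj [-47.  92.] Rj [ -84. -145.]
   from vis. L end: C [-75.8 -92.9]  from vis. R end: C [-55.2  39.5]
```

View pics/s6.png

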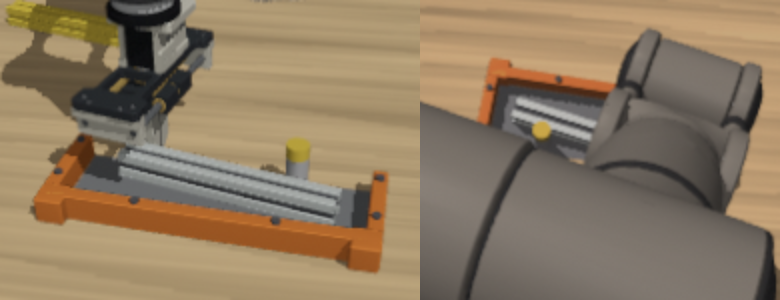

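The rail is now wholly behind the post, at (230,180) in the left crop and (550,120) in the right. θ is about 9°, with its front edge still some 25 to 45 mm short of the back fence. I'll back off, shift toward the middle of the rail and push straight in.

apply_moves(increments=[0,-0.009,0,0,-1,0,-0.018,0,0,-1,0.021,-0.021,0,-3,-1,0.042,-0.023,0,-6,-1,0.063,-0.024,0,-8,-1,0.065,-0.012,0,-8,-1,0.067,-0.001,0,-8,-1,0.068,0.007,0,-8,-1,0.069,0.015,0,-8,-1,0.07,0.023,0,-8,-1,0.071,0.03,0,-8,-1,0.072,0.037,0,-8,-1])

```text
time: 13.0
tcp_pos: [610.2, -14.3, -1.3]
tcp_rot: [-180.0, 0.0, 84.6]
wrist_force: [-2.3, -0.6, 2.2]
width: 0.008
gripper_force: 1.5
```

```bash
python3 - <<'E'
from h import *
st(); rail('scene'); rail('wrist')
E
```

```text
t 13.0 tcp [610.2 -14.3  -1.3] jig [-61.8 -23.2] yaw 84.6 F [-2.3 -0.6  2.2] w 0.01 q6 -3.0
scene area 1174 size [238.  31.] Cw [647.1  12.3] Cj [-27.4   6.5] theta -0.4 Lj [-28. 126.] Rj [ -27. -114.]
   from vis. L end: C [-27.4   5.4]  from vis. R end: C [-27.4   7.6]
wrist area 13792 size [106.  31.] Cw [650.5  50.1] Cj [-27.3  44.5] theta 0.1 Lj [-27. 165.] Rj [-28. -75.]
   from vis. L end: C [-27.4 -22.4]  from vis. R end: C [-27.2 111.5]
```

apply_moves(increments=[0,0.004,0,0,-1,0,0.008,0,0,-1,0,0.011,0,0,-1,0,0.012,0,0,-1,0,0.012,0,0,-1])

```text
time: 13.52
tcp_pos: [622.2, -15.1, -1.3]
tcp_rot: [180.0, 0.0, 84.7]
wrist_force: [-0.5, -1.5, -0.1]
width: 0.007
gripper_force: 0.4
```

```bash
python3 - <<'E'
from h import *
st(); rail('scene'); rail('wrist')
E
```

```text
t 13.52 tcp [622.2 -15.1  -1.3] jig [-49.8 -22.9] yaw 84.7 F [-0.5 -1.5 -0.1] w 0.01 q6 -3.0
scene area 1202 size [238.  45.] Cw [665.4  11.7] Cj [-9.1  7.5] theta -1.6 Lj [-12. 127.] Rj [  -6. -112.]
   from vis. L end: C [-9.   6.4]  from vis. R end: C [-9.1  8.7]
wrist area 13794 size [106.  30.] Cw [658.9  49.7] Cj [-18.9  44.8] theta -1.5 Lj [-22. 165.] Rj [-16. -75.]
   from vis. L end: C [-17.1 -22. ]  from vis. R end: C [-20.6 111.6]
```

apply_moves(increments=[0,-0.007,0,0,-1,0.002,-0.014,0,0,-1,0.018,-0.014,0,0,-1,0.034,-0.014,0,0,-1,0.048,-0.012,0,0,-1,0.048,-0.008,0,0,-1,0.048,-0.004,0,0,-1,0.048,-0.001,0,0,-1,0.048,0.001,0,0,-1,0.048,0.002,0,0,-1,0.048,0.002,0,0,-1])

```text
time: 14.53
tcp_pos: [628.1, 32.1, -1.3]
tcp_rot: [-180.0, 0.0, 84.6]
wrist_force: [-2.8, 0.9, 1.9]
width: 0.005
gripper_force: 1.2
```

```bash
python3 - <<'E'
from h import *
st(); rail('scene'); rail('wrist')
E
```

```text
t 14.53 tcp [628.1  32.1  -1.3] jig [-48.   24.6] yaw 84.6 F [-2.8  0.9  1.9] w 0.0 q6 1.0
scene area 1098 size [237.  42.] Cw [665.8  10.6] Cj [-8.6  6.5] theta -0.3 Lj [ -9. 127.] Rj [  -8. -113.]
   from vis. L end: C [-8.6  5. ]  from vis. R end: C [-8.6  8. ]
wrist area 10757 size [87. 31.] Cw [665.5  86.9] Cj [-15.6  82.4] theta -0.2 Lj [-16. 202.] Rj [-15. -38.]
   from vis. L end: C [-15.3   5.7]  from vis. R end: C [-15.8 159.1]
```

apply_moves(increments=[0,0.001,0,0,-1,0,0.002,0,0,-1,0,0.002,0,0,-1])

```text
time: 14.88
tcp_pos: [628.5, 32.2, -1.3]
tcp_rot: [-179.8, 0.0, 84.7]
wrist_force: [-9.0, -0.1, 6.5]
width: 0.003
gripper_force: 4.5
```

```bash
python3 - <<'E'
from h import *
st(); rail('wrist')
E
```

```text
t 14.88 tcp [628.5  32.2  -1.3] jig [-47.7  24.7] yaw 84.7 F [-9.  -0.1  6.5] w 0.0 q6 1.0
wrist area 10750 size [86. 31.] Cw [665.7  87.1] Cj [-15.3  82.6] theta -0.1 Lj [-16. 203.] Rj [-15. -37.]
   from vis. L end: C [-15.1   5.8]  from vis. R end: C [-15.5 159.5]
```

The force rose to 9 N as the fingers stalled, with θ about -0.1° and the centre 15 mm from the fence, so the rail is seated. I'll back off, lift clear and check.

apply_moves(increments=[0,-0.008,0,0,-1,0,-0.018,0,0,-1,0,-0.03,0,0,-1,0,-0.03,-0.03,0,-1,0,-0.03,-0.065,0,-1,0,-0.03,-0.1,0,-1,-0.03,-0.04,-0.12,0,-1,-0.065,-0.06,-0.12,0,-1,-0.1,-0.08,-0.12,0,-1,-0.135,-0.1,-0.12,0,-1,-0.17,-0.11,-0.12,0,-1,-0.205,-0.12,-0.12,0,-1])

```text
time: 15.93
tcp_pos: [491.1, -162.3, 119.3]
tcp_rot: [179.9, 0.1, 84.7]
wrist_force: [0.9, -0.3, 0.4]
width: 0.003
gripper_force: 0.0
```

apply_moves(increments=[-0.03,-0.02,0,0,-1,-0.06,-0.04,0,0,-1,-0.09,-0.06,0,0,-1,-0.12,-0.07,0,0,-1,-0.15,-0.07,0,0,-1,-0.18,-0.07,0,0,-1,-0.18,-0.07,0,0,-1])

```text
time: 16.52
tcp_pos: [405.1, -339.3, 119.3]
tcp_rot: [179.8, 0.3, 84.4]
wrist_force: [-0.3, -0.7, -0.2]
width: 0.004
gripper_force: 0.0
```

```bash
python3 - <<'E'
from h import *
st(); c,*_=rail('scene'); c2,*_=rail('top')
for k in (0,1): 
    pass
W=world(c2); H=cv2.cvtColor(c2['frame'],cv2.COLOR_BGR2HSV).astype(int)
# gap: orange inner edge vs rail front edge along jig y, top view at z=30
g=np.argwhere(np.ones(W.shape[:2]))[:,::-1]; P=plane(c2,g,30)[:,:2]; Pj=toj(P); 
o=((H[...,0]<14)&(H[...,1]>150)).ravel(); r=((H[...,1]<85)&(H[...,2]>60)&(W[...,2]>22)&(W[...,2]<38)).ravel()
for y in range(-110,125,20):
    b=(abs(Pj[:,1]-y)<8)&(abs(Pj[:,0])<50)
    print(y,'orange min x',np.percentile(Pj[b&o,0],3).round(1) if (b&o).any() else None,'rail max/min',np.percentile(Pj[b&r,0],[97,3]).round(1) if (b&r).any() else None)
cv2.imwrite('pics/s7.png',np.hstack([cv2.resize(c['frame'][140:290,140:350],(420,300)),cv2.resize(c2['frame'][90:240,180:360],(360,300))]))
hs=[('servo_a',483,345),('servo_b',508,-349),('carton',625,330),('bracket',616,-321)]
m=(W[...,2]>15).astype(np.uint8); n,l,s_,ce=cv2.connectedComponentsWithStats(m)
for i in range(1,n):
    if s_[i,4]>80 and ce[i][1]<240: print(ce[i].round(),s_[i,4])
E
```

```text
t 16.52 tcp [ 405.1 -339.3  119.3] jig [-237.8 -364.8] yaw 84.4 F [-0.3 -0.7 -0.2] w 0.0 q6 -43.0
scene area 1246 size [237.  42.] Cw [665.7  10.6] Cj [-8.7  6.5] theta -0.4 Lj [ -9. 126.] Rj [  -8. -114.]
   from vis. L end: C [-8.6  5. ]  from vis. R end: C [-8.7  7.9]
top area 928 size [237.  31.] Cw [656.8   9.2] Cj [-17.4   4.3] theta -0.4 Lj [-18. 124.] Rj [ -17. -116.]
   from vis. L end: C [-17.4   3. ]  from vis. R end: C [-17.5   5.7]
-110 orange min x -6.2 rail max/min [ -1.1 -32.7]
-90 orange min x 2.4 rail max/min [ -0.8 -32.2]
-70 orange min x 2.4 rail max/min [  7.7 -32. ]
-50 orange min x 2.2 rail max/min [ -1.1 -33.9]
-30 orange min x 2.4 rail max/min [ -0.9 -32.8]
-10 orange min x 2.0 rail max/min [ -1.2 -33.6]
10 orange min x 2.2 rail max/min [ -1.  -32.6]
30 orange min x 1.8 rail max/min [ -1.4 -33.8]
50 orange min x 1.5 rail max/min [ -1.3 -33.3]
70 orange min x 1.5 rail max/min [  7.8 -33.6]
90 orange min x 1.8 rail max/min [ -1.4 -33. ]
110 orange min x 1.4 rail max/min [ -1.8 -34.4]
[ 47. 123.] 1481
[488. 126.] 930
[271. 141.] 2154
[154. 141.] 471
[240. 157.] 108
[389. 157.] 146
[141. 191.] 191
[399. 202.] 191
[ 32. 213.] 165
```

View pics/s7.png

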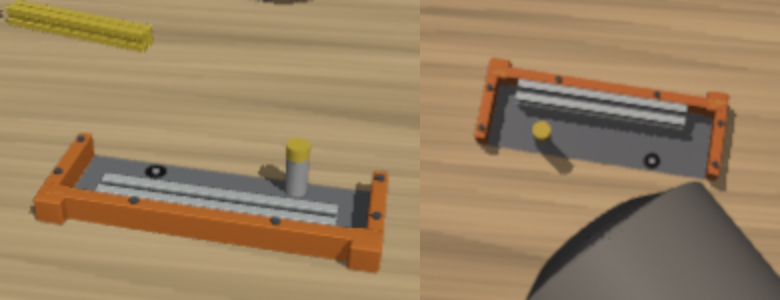

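The rail lies flush in the bay: the edge-to-rail offset is the same 3 mm (about one pixel) along its whole length. It is parallel within about 0.2°, and the push stalled against the fence. The bystanders' blobs are unchanged from the start and the arm is clear, so I'm handing in.

```bash
python3 -c "
from bench import manip
print(manip.finish_job())"
```

```text
the job is handed in; nothing more can be done
None
```

I pushed the rail into the bay, left end first past the post and then the right end round; it now lies flush along the back fence with the servos, carton and bracket unmoved, and the job is handed in at about 17 s of the 72 s allowed.

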